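Close the dehydrator's vent and turn up the heat for the last hour

ROBOT

A 6-joint arm with a two-finger parallel gripper is mounted at the origin on the work surface; the furniture and walls round the work are solid. World frame = base frame: x ahead of the robot, y to its left, z up, the work surface at z = 0. Lengths are in mm, angles in rad, forces in N, time in s.
With the tool pointing down it reaches from about 400 to 925 mm from the base axis. Payload 12.5 kg.
Tool frame: the origin (TCP) lies at the very end of the fingers, on their centre line; the grasp point (between the pads) lies grip_depth behind it (grip_depth is the distance from the TCP to the grasp point, in mm); z points along the fingers, y is the line along which they close (so a half turn about z gives the same grasp; the last joint's range is limited). The gripper opens to 95 mm and grips with 3 to 60 N. Pads are 20 mm wide; open, the fingers measure 119 mm over their backs; the gripper's body (75 mm by 180 mm) begins 59 mm behind the grasp point.
Start: joints at [-1.346, 0.491, 1.559, -0, 1.092, -0.106], TCP at [203.023, -591.125, 214.661] pointing down, gripper open.
Joint ranges: [-3.1, 3.1], [-0.84, 2.19], [0.05, 2.79], [-1.13, 4.28], [0.06, 2.93], [-2.69, 2.69]. Speed limits (rad/s): [2.22, 2.22, 2.79, 3.14, 3.14, 3.14].

INTERFACE

Orientations are given as [roll, pitch, yaw] about the fixed x, y, z axes, in that order (R = Rz(yaw) Ry(pitch) Rx(roll)).
In Python, from cell import state, read_camera, job_done, grip_depth gives the robot as it stands.
- The arm moves only by the tool drive_tool, never from a script. Its argument "targets" is a list of rows, each an object with "jaw": the opening, from 0 (shut) to 1 (fully open); "travel": the shift along the tool's x, y, z in m, a list of three; "twist": the turn about the tool's z in rad. In form: [{"jaw": jaw, "travel": [tx, ty, tz], "twist": twist}, ...]. A call has 1 to 8 rows; each row is the pose to reach, as a shift and turn from the pose commanded when the call began, along the tool's axes at that moment; what a row does not reach only later rows make up. A row lasts 1/12 s, in which the tool goes at most 41.7 mm and 7.16 degrees, less where a joint would pass 70% of its speed; a pose out of reach is approached as far as the arm can. A call with a gripper value outside its range is refused whole. The fingers move at their own pace and stop on an object; the grip force is fixed at half the most. Time passes only in rows, so rows that repeat a pose let the fingers close. It gives the time, the measured TCP pose, the force, the opening and the grip force at its end, in the units of the state.
- state(): the state, without advancing time (a new reading comes with each control period).
- read_camera(name): name is "scene" or "top" or "wrist"; returns a dict with "frame" (384x512x3 uint8, red, green, blue), "fx", "fy", "cx", "cy" (pixels), "k1" (the pictures are not rectified: a ray, as slopes to the right and down, at radius r is drawn at 1 + k1 r^2 times it, then the intrinsics apply), "R" (3x3) and "t" (3): a world point X has camera coordinates R X + t. Camera axes: x right, y down, z forward; pixel columns grow to the right and rows downward; lengths in mm; the calibration is good to about 2 mm. A picture is of the moment at which its call begins. There is no depth.
- job_done(): hands the job in; it is judged then, once.
The state is a dict: "t": time; "joints": joint angles; "qvel": joint speeds; "tau": joint torques, N m; "eef_pos": TCP position; "tcp_rot": TCP orientation; "ft_force": force on the tool from outside, world axes, zero at the start; "moment": the same for the moment, N m; "opening": opening from 0.0 (shut) to 1.0 (fully open); "grip_force": force on a finger pad.
Only numpy, scipy, OpenCV 4.12 (cv2) and the standard library are available. Lean on these libraries where they do the work, as an engineer would, in place of code of your own. Each camera call takes 0.05 s, during which the arm holds its last target. There are 200 camera calls.

TASK

The fruit in the food dehydrator is nearly dry. Slide the flush steel shutter on its top fully shut so that the heat stays in, and turn the heat dial up, click by click, until it rests on the third dot. Leave the small dish on top and the things standing around where they are.

Things in the scene. Friction and masses are not known exactly. Their poses are not given: they have to be found in the camera images.
- dehydrator: Food dehydrator, a black box with a flat steel top, 290 mm deep (its x) by 330 mm wide (its y) by 166 mm high; fixed. Origin: centre of its underside; its clear door faces its -x. In the top are the vent window with its shutter (92 mm along x, 122 mm along y, centre at x -35, y +20 mm) and the dial (at x +35, y -100 mm). All else on the top is flat, save the dish.
- vent (a joint): How far the shutter is drawn back, m: 0 = fully shut, 0.070 = fully open (stops at both). It slides along the dehydrator's y: opening to +y into a pocket under the top, shutting to -y, towards the dial's end. It has no handle, lip or hole: press on its face with closed fingertips (6 to 15 N) and drag; 2 N slides it. It stays where it is left.
- vent_edge (a point): Middle of the shutter's leading (-y) edge, on its upper face, 164 mm above the worktop, 2 mm below the steel top; axes as the dehydrator's. The bare face is 90 mm wide (x) and runs from here to +y; at least the first 50 mm are always in the window. Grip ribs cross it 10 to 40 mm behind this edge. Where it is drawn back a dark grille shows, 8 mm below the steel top.
- dial (a joint): Angle of the heat dial, rad, growing (hotter) clockwise seen from above. Five clicks 0.628 rad (36 degrees) apart: 0 = off (a short bar on the scale), then 0.628, 1.257, 1.885, 2.513 = first to fourth dot, the dots growing in size; so the third dot is 1.885. A sprung detent draws the dial into the nearest click and holds it; about 0.06 N m takes it over to the next.
- dial_grip (a point): Point on the dial's axis, 22 mm above the steel top, in its grip bar. The dial is a grey disc 70 mm across and 8 mm high with a bar across it, 64 mm long, 15 mm thick, its top 33 mm above the steel top. The point's x axis runs along the bar to its pointer end (white line, small nose); z is up.
- dish: Small white round dish, 97 mm across, 13 mm high, loose on the dehydrator's top, in its back corner away from the dial (about x +80, y +73 mm from the dehydrator's origin). Origin: centre of its underside.
- beaker: Teal beaker with dropper and wipes in it, 90 mm across, 162 mm high, loose on the worktop right of the dehydrator. Origin: centre of its underside.
- glass: Teal glass tumbler, 77 mm across, 106 mm high, loose, in front on the right. Origin: centre of its underside.
- canister: Grey lidded canister, 102 mm across, 140 mm high, loose, on the left. Origin: centre of its underside.
- spice_jar: Spice jar, 42 mm across, 106 mm high, loose, on the left beside the canister. Origin: centre of its underside.

How it is judged (in metres and radians):
At the end, for the whole second after the job is handed in: The shutter is fully shut (gap under 4 mm), the dial rests in its third-dot click (within 0.15 rad of 1.885), and the dish and the things standing around are within 30 mm of where they stood (value of joint vent below 0.004 m and value of joint dial between 1.735 and 2.035 rad and distance of each of dish, beaker, glass, canister, spice_jar from where it was at the start of the episode below 0.03 m); the robot touches nothing.
It fails at once if the dish or a thing standing around is knocked or shoved more than 30 mm (distance of any of dish, beaker, glass, canister, spice_jar from where it was at the start of the episode above 0.03 m).
It also fails if it takes over 51 s, if anything falls off the work surface, if the arm or the gripper's body presses on something with over 40 N, if the wrist force passes 120 N, or if a joint passes its speed limit or range.

## Working session

There is one attempt and no reset: what is moved stays moved. The work goes in short steps, Python scripts to look and compute and a tool call to move; the robot and the scene stay as the last step left them, time stands still between calls to the robot, and variables do not carry over. Pictures are saved under pics/ and viewed, at most 10 in all, crops included, and the job is handed in when it is done.

Besides the shell and the picture viewer there is one more tool, called after "Emit:" in YAML: its name, and indented under it one key for each argument. drive_tool: Moves the arm, as the interface text tells. Its arguments: {"type":"object","properties":{"targets":{"type":"array"}},"required":["targets"]}

```bash
mkdir -p pics; cat > h.py <<'E'
import numpy as np, cv2
from cell import state, read_camera, job_done, grip_depth
def snap(name,out,crop=None,scale=1.5):
    c=read_camera(name); im=c["frame"][:,:,::-1].copy()
    if crop: x0,y0,x1,y1=crop; im=im[y0:y1,x0:x1]
    cv2.imwrite("pics/"+out,cv2.resize(im,None,fx=scale,fy=scale,interpolation=cv2.INTER_CUBIC)); return c
def ray(c,u,v):
    d=np.array([(u-c["cx"])/c["fx"],(v-c["cy"])/c["fy"]]);s=d.copy()
    for _ in range(20): s=d/(1+c["k1"]*(s@s))
    R=np.array(c["R"]);t=np.array(c["t"])
    return -R.T@t, R.T@np.array([s[0],s[1],1])
def onz(c,u,v,z):
    o,d=ray(c,u,v); return o+d*(z-o[2])/d[2]
def proj(c,X):
    p=np.array(c["R"])@np.array(X)+np.array(c["t"]); s=p[:2]/p[2]; s=s*(1+c["k1"]*(s@s))
    return s[0]*c["fx"]+c["cx"], s[1]*c["fy"]+c["cy"]
E
python3 - <<'E'
from h import *
import pickle
for n in("top","scene"):
    c=snap(n,n+"0.png"); pickle.dump(c,open(n+".pkl","wb")); print(n,c["fx"],c["k1"],-np.array(c["R"]).T@np.array(c["t"]))
print(grip_depth,state())
E
```

```text
top 413.3737487523444 -0.03305049559940012 [ 384.54065598   18.41415483 1474.23852597]
scene 377.6571211162126 0.022811886292040538 [-173.61947998  722.6613576  1112.44558091]
18.8 {'t': 0.1, 'joints': array([-1.34560078e+00,  4.91485616e-01,  1.55938053e+00,  2.31010832e-06,
        1.09167678e+00, -1.05631256e-01]), 'qvel': array([ 1.71546492e-03, -1.86650030e-03, -1.50106339e-03,  7.99369385e-04,
        5.06901629e-04,  9.09660415e-05]), 'tau': array([ 3.12097720e-03, -6.13620830e+01, -2.58606094e+01,  6.93885447e-02,
        4.69797326e-02, -5.16624891e-05]), 'eef_pos': array([ 202.97326602, -590.90692288,  214.13141506]), 'tcp_rot': array([-3.14064790e+00, -1.02229229e-04,  3.30825686e-01]), 'ft_force': array([0.15736708, 0.54161383, 0.45011493]), 'moment': array([-0.04952015, -0.02131961,  0.07351723]), 'grip_force': 0.0, 'opening': 1.0019958814700902}
```

View pics/top0.png

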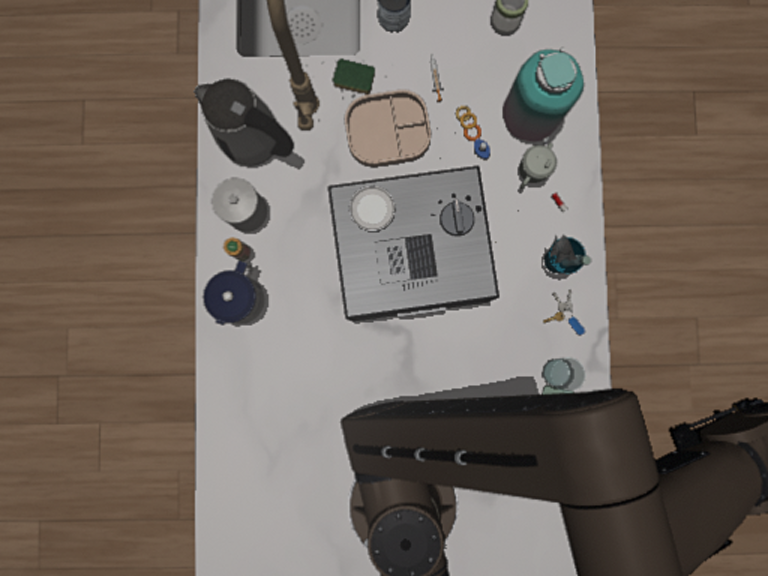

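View pics/scene0.png

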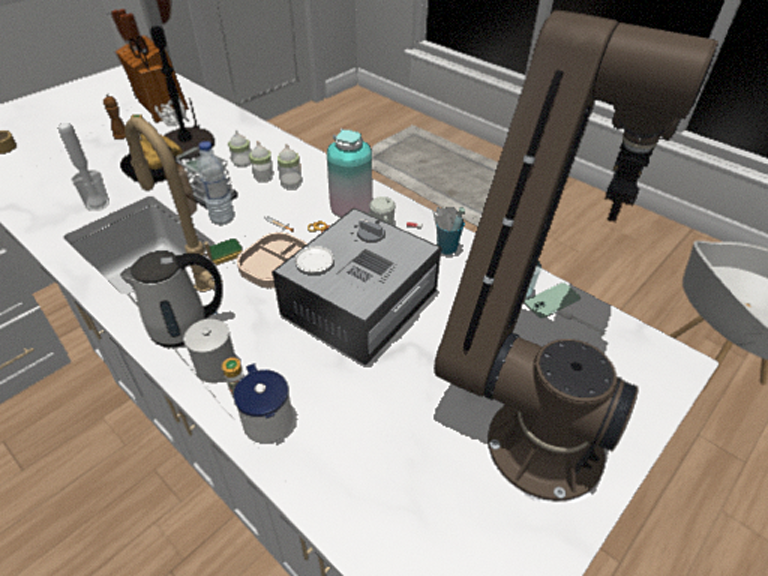

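The top view shows the dehydrator at about (413,243) in the 1.5x picture. The dial is at (457,218) with its pointer up the picture, and the dark grille spans columns 408–438, so the shutter is mostly open. I'll enlarge that area.

```bash
python3 - <<'E'
import pickle
from h import *
c=pickle.load(open("top.pkl","rb"));im=c["frame"][105:220,212:340,::-1]
cv2.imwrite("pics/crop.png",cv2.resize(im,None,fx=6,fy=5.2,interpolation=cv2.INTER_CUBIC)[:598])
# estimate from 1.5x px
P={k:onz(c,(u+.5)/1.5-.5,(v+.5)/1.5-.5,166)[:2].round(1) for k,(u,v) in dict(BL=(330,186),BR=(480,167),FR=(498,297),FL=(347,318)).items()};print(P)
E
```

```text
{'BL': array([717.5, 145.5]), 'BR': array([ 753.8, -177.9]), 'FR': array([ 472.3, -207.7]), 'FL': array([433.8, 112.6])}
```

View pics/crop.png

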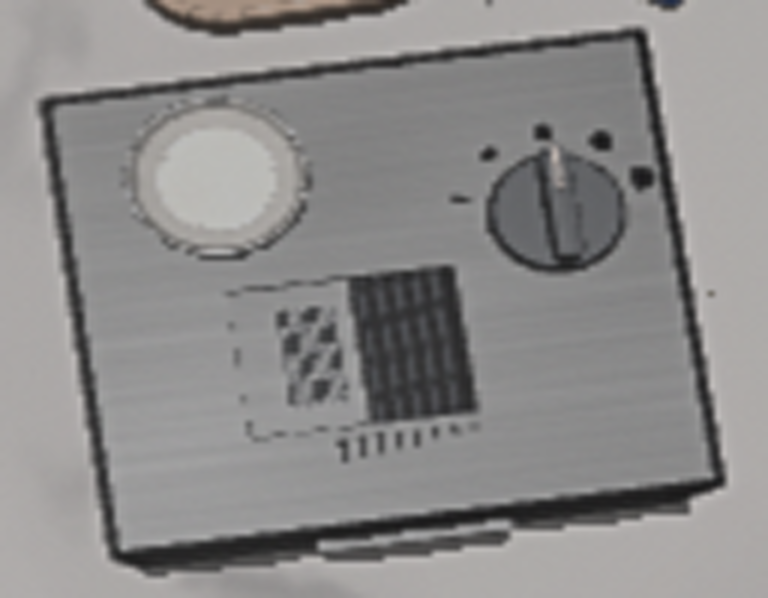

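Crop: the corners are at (44,100), (643,32), (722,482) and (114,552). The dial disc centre is near (557,212) and its pointer end near (555,150), by the second dot (542,131). The third dot is at (600,140). The shutter's edge runs (350,277)–(370,420), and the window's right edge runs (453,266)–(478,410).

```bash
cat >> h.py <<'E'
def rot(a): return np.array([[np.cos(a),-np.sin(a)],[np.sin(a),np.cos(a)]])
def rel(x,y): # dehydrator xy -> tool travel (x,y) etc helper for current state
    pass
E
python3 - <<'E'
import pickle
from h import *
from scipy.spatial.transform import Rotation as Ro
c=pickle.load(open("top.pkl","rb"))
def w(u,v,z=166): return onz(c,(u+.5)/6-.5+212,(v+.5)/5.2-.5+105,z)[:2]
L=np.array([[145,165],[145,-165],[-145,-165],[-145,165]]);W=np.array([w(*p) for p in[(44,100),(643,32),(722,482),(114,552)]])
lc,wc=L.mean(0),W.mean(0);H=(L-lc).T@(W-wc);a=np.arctan2(H[0,1]-H[1,0],H[0,0]+H[1,1]);R=rot(a)
print("yaw",a,"o",wc,(L@R.T+wc-W).round(1))
loc=lambda p:R.T@(p-wc)
d=np.array([35,-100])
for n,p,z in[("bar",(460,198),166),("d1",(488,154),166),("d2",(542,131),166),("d3",(600,140),166),("d4",(641,178),166),("disc",(557,212),174),("tip",(555,150),199),("tail",(572,258),199),("edge1",(350,277),164),("edge2",(370,420),164),("w1",(453,266),166),("w2",(478,410),166),("dish",(220,178),179)]:
    q=loc(w(*p,z));e=q-d;print(n,q.round(1),"ang",np.degrees(np.arctan2(e[1],e[0])).round(1))
print("dial world",R@d+wc)
np.savez("pose.npz",a=a,o=wc)
E
```

```text
yaw 0.11715952437063852 o [596.01968765 -29.89870096] [[ 3.2  2.4]
 [ 4.  -2.4]
 [-2.7 -2.7]
 [-4.5  2.6]]
bar [ 50.7 -49.6] ang 72.7
d1 [ 76.  -68.3] ang 37.6
d2 [ 86.5 -99.1] ang 1.0
d3 [  76.8 -129.2] ang -34.9
d4 [  50.2 -147.5] ang -72.2
disc [ 33.7 -98.8] ang 136.4
tip [ 66.7 -99.9] ang 0.3
tail [  0.4 -99.2] ang 178.7
edge1 [10.2 15.4] ang 102.2
edge2 [-78.9  16.9] ang 134.3
w1 [  9.2 -39.9] ang 113.2
w2 [-80.8 -40.6] ang 152.8
dish [77.5 75.9] ang 76.4
dial world [ 642.46891903 -125.12195917]
```

Emit:
drive_tool:
  targets:
    - {"jaw": 0, "travel": [0, 0, -0.04], "twist": 0}
    - {"jaw": 0, "travel": [0, 0, -0.08], "twist": 0}
    - {"jaw": 0, "travel": [0.03, -0.025, -0.09], "twist": 0}
    - {"jaw": 0, "travel": [0.06, -0.05, -0.09], "twist": 0.05}
    - {"jaw": 0, "travel": [0.09, -0.075, -0.09], "twist": 0.1}
    - {"jaw": 0, "travel": [0.12, -0.1, -0.09], "twist": 0.15}
    - {"jaw": 0, "travel": [0.15, -0.125, -0.09], "twist": 0.2}
    - {"jaw": 0, "travel": [0.18, -0.15, -0.09], "twist": 0.214}

```text
t: 0.77
eef_pos: [325.0, -389.0, 304.5]
tcp_rot: [-3.141, 0.0, 0.113]
ft_force: [1.0, -0.1, -0.2]
opening: 0.495
grip_force: 0.0
```

Emit:
drive_tool:
  targets:
    - {"jaw": 0, "travel": [0.023, -0.03, 0], "twist": 0}
    - {"jaw": 0, "travel": [0.046, -0.06, 0], "twist": 0}
    - {"jaw": 0, "travel": [0.069, -0.09, 0], "twist": 0}
    - {"jaw": 0, "travel": [0.092, -0.12, 0], "twist": 0}
    - {"jaw": 0, "travel": [0.115, -0.15, 0], "twist": 0}
    - {"jaw": 0, "travel": [0.138, -0.18, 0], "twist": 0}
    - {"jaw": 0, "travel": [0.161, -0.21, 0], "twist": 0}
    - {"jaw": 0, "travel": [0.184, -0.24, 0], "twist": 0}

```text
t: 1.43
eef_pos: [479.8, -129.1, 304.6]
tcp_rot: [3.142, 0.0, 0.117]
ft_force: [1.0, 0.4, -1.2]
opening: 0.008
grip_force: 0.0
```

Emit:
drive_tool:
  targets:
    - {"jaw": 0, "travel": [0.023, -0.03, 0], "twist": 0}
    - {"jaw": 0, "travel": [0.046, -0.06, 0], "twist": 0}
    - {"jaw": 0, "travel": [0.069, -0.09, 0], "twist": 0}
    - {"jaw": 0, "travel": [0.09, -0.12, 0], "twist": 0}
    - {"jaw": 0, "travel": [0.093, -0.126, 0.03], "twist": 0}
    - {"jaw": 0, "travel": [0.093, -0.126, 0.05], "twist": 0}
    - {"jaw": 0, "travel": [0.093, -0.126, 0.05], "twist": 0}

```text
t: 2.02
eef_pos: [555.5, 6.0, 250.7]
tcp_rot: [-3.14, 0.007, 0.118]
ft_force: [0.9, -0.2, 0.2]
opening: 0.004
grip_force: 0.0
```

```bash
python3 - <<'E'
from h import *
import pickle
c=snap("wrist","w1.png"); pickle.dump(c,open("w1.pkl","wb"));s=state();print(s["eef_pos"],s["tcp_rot"],s["ft_force"],s["opening"],s["t"])
p=np.load("pose.npz");R=rot(p["a"])
for l in[(-35,16,164),(10,-41,166),(-80,-41,166),(35,-100,174)]:
    print(l,np.array(proj(c,[*(R@l[:2]+p["o"]),l[2]]))*1.5)
E
```

```text
[556.23945674   5.37672427 253.06350659] [-3.1408327   0.00398956  0.11749298] [ 0.83529741 -0.2508845   0.34707215] 0.006794866446189594 2.0667
(-35, 16, 164) [435.25197066 286.9165549 ]
(10, -41, 166) [554.20081788 199.75725283]
(-80, -41, 166) [539.65576422 368.93615753]
(35, -100, 174) [690.22283881 148.06052564]
```

View pics/w1.png

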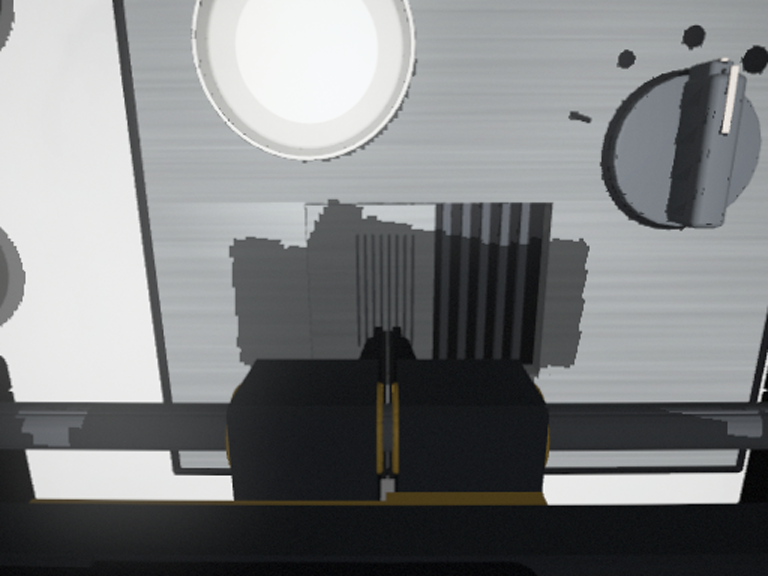

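The shutter's edge is at column 435 and the window corner at (552,203), both within 2–3 px of the prediction. The fingertips are over the ribs, so I'll go down.

Emit:
drive_tool:
  targets:
    - {"jaw": 0, "travel": [0, 0, 0.035], "twist": 0}
    - {"jaw": 0, "travel": [0, 0, 0.065], "twist": 0}
    - {"jaw": 0, "travel": [0, 0, 0.08], "twist": 0}
    - {"jaw": 0, "travel": [0, 0, 0.083], "twist": 0}
    - {"jaw": 0, "travel": [0, 0, 0.083], "twist": 0}

```text
t: 2.48
eef_pos: [557.3, 4.4, 172.2]
tcp_rot: [3.141, -0.0, 0.116]
ft_force: [-0.1, -0.5, 0.8]
opening: 0.002
grip_force: 0.0
```

Emit:
drive_tool:
  targets:
    - {"jaw": 0, "travel": [0, 0, 0.002], "twist": 0}
    - {"jaw": 0, "travel": [0, 0, 0.004], "twist": 0}
    - {"jaw": 0, "travel": [0, 0, 0.004], "twist": 0}

```text
t: 2.73
eef_pos: [557.4, 4.8, 168.6]
tcp_rot: [3.141, -0.002, 0.117]
ft_force: [-0.5, -1.3, 0.4]
opening: 0.001
grip_force: 0.0
```

Emit:
drive_tool:
  targets:
    - {"jaw": 0, "travel": [0, 0, 0.001], "twist": 0}
    - {"jaw": 0, "travel": [0, 0, 0.002], "twist": 0}
    - {"jaw": 0, "travel": [0, 0, 0.003], "twist": 0}
    - {"jaw": 0, "travel": [0, 0, 0.003], "twist": 0}

```text
t: 3.07
eef_pos: [557.0, 5.0, 164.6]
tcp_rot: [3.141, -0.0, 0.117]
ft_force: [-0.4, -0.1, 0.6]
opening: 0.002
grip_force: 0.0
```

Emit:
drive_tool:
  targets:
    - {"jaw": 0, "travel": [0, 0, 0.001], "twist": 0}
    - {"jaw": 0, "travel": [0, 0, 0.002], "twist": 0}
    - {"jaw": 0, "travel": [0, 0, 0.002], "twist": 0}

```text
t: 3.32
eef_pos: [557.2, 5.0, 164.4]
tcp_rot: [3.141, -0.001, 0.117]
ft_force: [-6.9, 0.9, 19.0]
opening: 0.005
grip_force: 9.7
```

Emit:
drive_tool:
  targets:
    - {"jaw": 0, "travel": [0, 0, -0.0005], "twist": 0}
    - {"jaw": 0, "travel": [0, 0.003, -0.0005], "twist": 0}
    - {"jaw": 0, "travel": [0, 0.008, -0.0005], "twist": 0}
    - {"jaw": 0, "travel": [0, 0.014, -0.0005], "twist": 0}
    - {"jaw": 0, "travel": [0, 0.02, -0.0005], "twist": 0}

```text
t: 3.73
eef_pos: [559.5, -14.8, 164.5]
tcp_rot: [3.141, -0.001, 0.117]
ft_force: [-3.5, 1.5, 14.5]
opening: 0.005
grip_force: 7.1
```

Emit:
drive_tool:
  targets:
    - {"jaw": 0, "travel": [0, 0.006, 0], "twist": 0}
    - {"jaw": 0, "travel": [0, 0.012, 0], "twist": 0}
    - {"jaw": 0, "travel": [0, 0.018, 0], "twist": 0}
    - {"jaw": 0, "travel": [0, 0.024, 0], "twist": 0}
    - {"jaw": 0, "travel": [0, 0.029, 0], "twist": 0}
    - {"jaw": 0, "travel": [0, 0.034, 0], "twist": 0}

```text
t: 4.23
eef_pos: [563.7, -48.8, 164.5]
tcp_rot: [3.141, -0.002, 0.117]
ft_force: [-2.1, 1.8, 13.6]
opening: 0.004
grip_force: 6.7
```

Emit:
drive_tool:
  targets:
    - {"jaw": 0, "travel": [0, 0.003, 0], "twist": 0}
    - {"jaw": 0, "travel": [0, 0.006, 0], "twist": 0}
    - {"jaw": 0, "travel": [0, 0.008, 0], "twist": 0}
    - {"jaw": 0, "travel": [0, 0.008, 0], "twist": 0}

```text
t: 4.57
eef_pos: [564.9, -56.0, 164.5]
tcp_rot: [-3.141, -0.002, 0.116]
ft_force: [-1.3, 5.8, 13.7]
opening: 0.009
grip_force: 6.4
```

The resistance rose to 5.8 N, so the shutter is near its stop. I'll push a little further, lift, and look.

Emit:
drive_tool:
  targets:
    - {"jaw": 0, "travel": [0, 0.002, 0], "twist": 0}
    - {"jaw": 0, "travel": [0, 0.004, 0], "twist": 0}
    - {"jaw": 0, "travel": [0, 0.004, 0], "twist": 0}

```text
t: 4.82
eef_pos: [565.5, -59.8, 164.5]
tcp_rot: [-3.141, -0.003, 0.117]
ft_force: [0.2, 7.2, 13.0]
opening: 0.005
grip_force: 6.3
```

Emit:
drive_tool:
  targets:
    - {"jaw": 0, "travel": [0, 0, -0.03], "twist": 0}
    - {"jaw": 0.6, "travel": [0, 0, -0.065], "twist": 0}
    - {"jaw": 0.6, "travel": [0.02, 0.02, -0.085], "twist": 0}
    - {"jaw": 0.6, "travel": [0.03, 0.04, -0.085], "twist": 0}
    - {"jaw": 0.6, "travel": [0.03, 0.04, -0.085], "twist": 0}
    - {"jaw": 0.6, "travel": [0.03, 0.04, -0.085], "twist": 0}

```text
t: 5.32
eef_pos: [599.1, -97.3, 247.7]
tcp_rot: [-3.141, 0.001, 0.116]
ft_force: [-0.1, -0.1, -0.3]
opening: 0.296
grip_force: 0.0
```

```bash
python3 - <<'E'
from h import *
import pickle
c=snap("wrist","w2.png"); pickle.dump(c,open("w2.pkl","wb"));s=state();print(s["eef_pos"],s["tcp_rot"],s["ft_force"],s["opening"],s["t"])
p=np.load("pose.npz");R=rot(p["a"])
for l in[(10,-41,166),(-80,-41,166),(35,-100,174),(67,-100,199),(3,-100,199)]:
    print(l,np.array(proj(c,[*(R@l[:2]+p["o"]),l[2]]))*1.5)
E
```

```text
[598.59100669 -96.67911491 247.38166355] [-3.14100982e+00  1.42813108e-03  1.16244676e-01] [-0.09466961  0.51120463 -0.6032228 ] 0.33677300937471916 5.3667
(10, -41, 166) [335.07954188 263.89477635]
(-80, -41, 166) [339.69056969 424.97008975]
(35, -100, 174) [456.91071805 215.79497786]
(67, -100, 199) [467.42039212 145.7174778 ]
(3, -100, 199) [461.91335097 295.69181208]
```

View pics/w2.png

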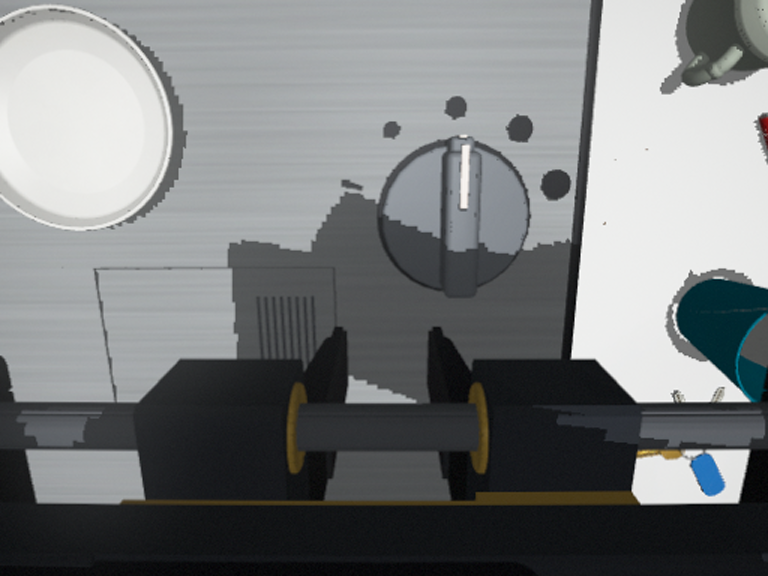

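The shutter is fully shut, with no grille showing. The bar runs from (465,140) to (460,295), square to the jaws and pointing at the second dot, so one click clockwise is needed. I'll move over it and down.

Emit:
drive_tool:
  targets:
    - {"jaw": 0.6, "travel": [0.02, 0.016, 0], "twist": 0}
    - {"jaw": 0.6, "travel": [0.0415, 0.032, 0], "twist": 0}
    - {"jaw": 0.6, "travel": [0.0415, 0.032, 0.02], "twist": 0}
    - {"jaw": 0.6, "travel": [0.0415, 0.032, 0.045], "twist": 0}
    - {"jaw": 0.6, "travel": [0.0415, 0.032, 0.06], "twist": 0}
    - {"jaw": 0.6, "travel": [0.0415, 0.032, 0.067], "twist": 0}
    - {"jaw": 0.6, "travel": [0.0415, 0.032, 0.067], "twist": 0}

```text
t: 5.95
eef_pos: [643.1, -122.9, 179.3]
tcp_rot: [-3.14, 0.003, 0.117]
ft_force: [-0.0, 0.4, 0.0]
opening: 0.594
grip_force: 0.0
```

Emit:
drive_tool:
  targets:
    - {"jaw": 0, "travel": [0, 0, 0], "twist": 0}
    - {"jaw": 0, "travel": [0, 0, 0], "twist": 0}
    - {"jaw": 0, "travel": [0, 0, 0], "twist": 0}
    - {"jaw": 0, "travel": [0, 0, 0], "twist": 0}
    - {"jaw": 0, "travel": [0, 0, 0], "twist": 0}
    - {"jaw": 0, "travel": [0, 0, 0], "twist": 0}
    - {"jaw": 0, "travel": [0, 0, 0], "twist": 0}
    - {"jaw": 0, "travel": [0, 0, 0], "twist": 0}

```text
t: 6.62
eef_pos: [644.2, -124.3, 181.4]
tcp_rot: [3.14, -0.0, 0.117]
ft_force: [-0.5, -4.3, 1.6]
opening: 0.154
grip_force: 30.0
```

Emit:
drive_tool:
  targets:
    - {"jaw": 0, "travel": [0, 0, 0], "twist": 0.09}
    - {"jaw": 0, "travel": [0, 0, 0], "twist": 0.18}
    - {"jaw": 0, "travel": [0, 0, 0], "twist": 0.27}
    - {"jaw": 0, "travel": [0, 0, 0], "twist": 0.36}
    - {"jaw": 0, "travel": [0, 0, 0], "twist": 0.45}
    - {"jaw": 0, "travel": [0, 0, 0], "twist": 0.54}
    - {"jaw": 0, "travel": [0, 0, 0], "twist": 0.63}
    - {"jaw": 0, "travel": [0, 0, 0], "twist": 0.63}

```text
t: 7.28
eef_pos: [643.9, -125.9, 181.4]
tcp_rot: [3.139, -0.002, -0.519]
ft_force: [-2.2, -12.1, 1.3]
opening: 0.157
grip_force: 30.0
```

Emit:
drive_tool:
  targets:
    - {"jaw": 0.6, "travel": [0, 0, 0], "twist": 0}
    - {"jaw": 0.6, "travel": [0, 0, 0], "twist": 0}
    - {"jaw": 0.6, "travel": [0, 0, 0], "twist": 0}
    - {"jaw": 0.6, "travel": [0, 0, 0], "twist": 0}
    - {"jaw": 0.6, "travel": [0, 0, -0.03], "twist": 0}
    - {"jaw": 0.6, "travel": [0, 0, -0.06], "twist": 0}
    - {"jaw": 0.6, "travel": [-0.04, 0, -0.07], "twist": 0}
    - {"jaw": 0.6, "travel": [-0.05, 0, -0.08], "twist": 0}

```text
t: 7.95
eef_pos: [598.0, -97.4, 262.3]
tcp_rot: [-3.141, 0.0, -0.513]
ft_force: [0.7, 0.2, -0.1]
opening: 0.59
grip_force: 0.0
```

```bash
python3 - <<'E'
from h import *
c=snap("wrist","w3.png");s=state();print(s["eef_pos"],s["tcp_rot"],s["ft_force"],s["opening"],s["t"])
p=np.load("pose.npz");R=rot(p["a"])
for g in(0,-36,-72):
  a=np.radians(g)
  for r in(-32,32): print(g,r,np.array(proj(c,[*(R@(35+r*np.cos(a),-100+r*np.sin(a))+p["o"]),199]))*1.5)
E
```

```text
[598.37188842 -97.31593546 264.25944057] [-3.14083333e+00 -1.82173319e-03 -5.12036552e-01] [0.99069882 0.71749849 1.34938731] 0.5921713929816464 8.0
0 -32 [432.72267724 247.81645819]
0 32 [348.55567576 130.62906854]
-36 -32 [391.75962936 260.8696465 ]
-36 32 [391.88767128 115.81797932]
-72 -32 [350.82592767 247.91742156]
-72 32 [435.20060741 130.50361589]
```

View pics/w3.png

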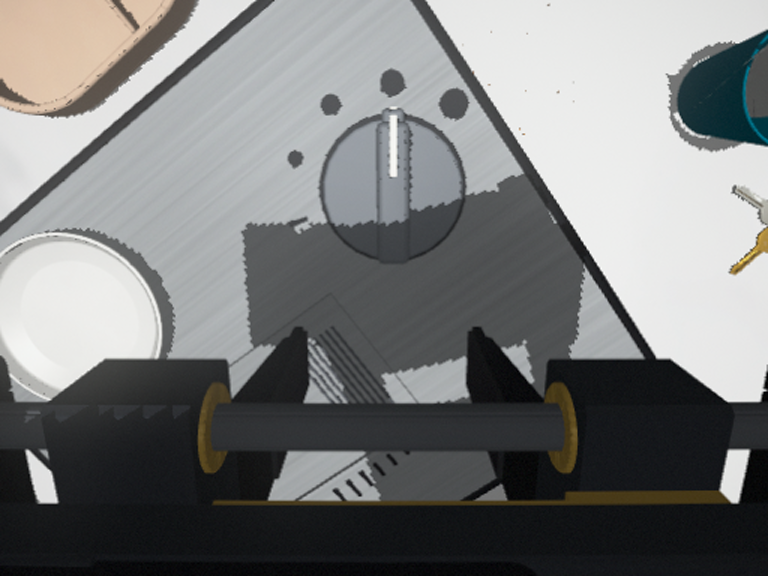

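The pointer (393,110) is on the third dot (392,82), the shutter is closed and the gripper is clear of everything, so I'll hand the job in.

```bash
python3 -c "
from cell import job_done
print(job_done())"
```

```text
the job is handed in; nothing more can be done
None
```

I slid the shutter fully shut and turned the dial up one click from the second dot to the third. The dish and the things around were left untouched, and I handed the job in at about 8 s of the 51 s allowed; no verdict was returned.

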